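# Screw the tap back into the juice tank

## Task

Refit the tap (the part with spout and lever) to the juice tank that lies on its back: lift it out of the draining rack, set its shank into the tank's port, feel for where the thread starts and drops it onto the seal, then screw it clockwise until it tightens and stop with the spout pointing straight at the tank's foot. Do not force it against the port, crush the seal or turn past the foot, then let go; leave the other things where they are.

Things in the scene. Friction and masses are not known exactly. Their poses are not given: they have to be found in the camera images.
- tap: Black plastic tap, 120 g, hanging upright in one of the rack's holes; told from the plug by its spout and lever. Origin: on the shank's axis at the underside of the flange (the face that lands on the seal); z up, -x where the spout points. Flange 50 mm across, z 0 to 5; neck 24 mm across, z 5 to 26; body block z 26 to 58; lever on the +x side rising to x = 60, z 70 mm
- cheeks (a point): centre of the tap's body block, 42 mm above its flange's underside; the block is 36 mm (x) by 26 mm (y) by 32 mm high, its two flat cheeks face +y and -y: grip here from above. Axes as the tap's
- spout (a point): mouth of the tap's spout, at x = -54, z = 42 mm of tap
- lugs (a point): on the tap's axis, 12 mm under the flange, between two thread lugs that stand out at +x and -x: 35 mm across both, each 10 mm wide, 4 mm high, tops 9 mm under the flange. The shank is 26.6 mm across and ends in a nose, tapered to 20 mm over its last 4 mm, 32 mm under the flange
- tank: Clear plastic tank, 355 mm long, 180 wide, lying on its back, held firm in a steel cradle. Origin on the counter below the port's axis; z up; -x towards its foot, +x towards its open lid end 300 mm away. Its upper side is 158 mm above the counter. The spout must end pointing along the tank's -x: tap yaw = tank yaw
- foot (a point): upper edge of the tank's foot, a black plate closing one end, 79 mm from the port's axis
- port (a point): centre of the top of the port's grey collar, 176 mm above the counter; collar 51 mm outside, 39 mm inside. If the tap's lugs land on the lips (see bore) its flange stops 11 to 16 mm above this point; with the lugs over the gaps it drops until the flange meets the seal, 5 mm above it. Axes as the tank's
- bore (a point): on the port's axis 8 mm down: two lips leave a 28.8 mm bore and two opposite gaps for the lugs. Turned clockwise (seen from above) under the lips the tap is drawn down, 18 mm per turn. The gaps' angle varies and is not measured: lugs enter only within some 0.1 rad of one tap yaw, 0.61 to 1.53 rad above the tank's. From there it turns freely for 0.3 rad, then stiffens
- seal: black rubber ring lying on the collar, 50 mm outside, 40 inside, 5 mm thick; origin at the centre of its top, 5 mm above port when free; gives about 1 mm per 3.5 N, 4.6 mm at most
- rack: white plastic draining rack, an 8 mm plate on two end legs, 110 mm (x) by 250 mm (y), top at 44 mm, held firm; two 41 mm holes at y = -60 and +60 mm, in which tap and plug hang by their flanges; origin under its centre
- plug: black blanking plug in the rack's other hole: same shank and flange as the tap, low knob 22 mm across and 18 mm high, no spout; not wanted, leave alone; origin as the tap's
- salt: salt shaker, 40 mm across, 74 mm high, origin under its centre; leave alone
- pepper: pepper shaker, 40 mm across, 74 mm high, origin under its centre; leave alone
- driptray: black drip tray, 110 by 160 mm, 18 mm high, origin under its centre; leave alone
Things that resemble listed ones, but are neither listed nor needed, are in the scene too. What is shaped like the tap but blue, pink or yellow is not meant.

How it is judged:
By the outcome, as a careful person would: the job done as asked, in the order asked, and still so for the second after the job is handed in, with the robot touching nothing.
It also fails if it takes over 58 s, if anything falls off the work surface, if the arm or the gripper's body presses on something with over 40 N, if the wrist force passes 120 N, or if a joint passes its speed limit or range.

## Robot

A 6-joint arm with a two-finger parallel gripper is mounted at the origin on the work surface. World frame = base frame: x ahead of the robot, y to its left, z up, the work surface at z = 0. Lengths are in mm, angles in rad, forces in N, time in s.
With the tool pointing down it reaches from about 275 to 1000 mm from the base axis. Payload 8.4 kg.
Tool frame: the origin (TCP) lies midway between the tips of the shut fingers; the grasp point (between the pads) lies 19 mm behind it; z points along the fingers, y is the direction in which the jaws open and shut (so a half turn about z gives the same grasp; the last joint's range is limited). The gripper opens to 85 mm and grips with 20 to 120 N. Pads are 22 mm wide; open, the fingers measure 114 mm over their backs; the gripper's body (76 mm by 85 mm) begins 54 mm behind the grasp point. The pads swing forward as they close: fully open they stand 13 mm farther back than shut.
Start: joints at [1.166, 0.353, 1.633, -0, 1.155, -0.002], TCP at [244.996, 574.982, 231.281] pointing down, gripper open.
Joint ranges: [-2.63, 2.63], [-0.92, 2.1], [0.06, 2.66], [-1.3, 4.44], [0, 2.69], [-3.02, 3.02]. Speed limits (rad/s): [2.22, 2.22, 2.79, 3.14, 3.14, 3.14].

## Interface

Orientations are given as [roll, pitch, yaw] about the fixed x, y, z axes, in that order (R = Rz(yaw) Ry(pitch) Rx(roll)).
In Python, from rig import r gives the robot as it stands.
- The arm moves only by the tool play_rows, never from a script. Its argument "moves" is a list of rows, each a list of 3 entries, a list of its own where there are three numbers: the turn, a rotation vector about the tool's x, y, z in degrees, then the shift along the tool's x, y, z in mm, then the opening, from 0 (shut) to 1 (fully open). A call has 1 to 20 rows; each row is the pose to reach, as a shift and turn from the pose measured when the call began, along the tool's axes at that moment; what a row does not reach only later rows make up. A row lasts 1/10 s, in which the tool goes at most 50 mm and 8.59 degrees, less where a joint would pass 70% of its speed; a pose out of reach is approached as far as the arm can. A call with a gripper value outside its range is refused whole. The fingers move at their own pace and stop on an object; "newtons" is the grip in N (left out, the last holds). Time passes only in rows, so rows that repeat a pose let the fingers close. It gives the time, the measured TCP pose, the force and the opening at its end, in the units of the state.
- r.sense(): the state, without advancing time (a new reading comes with each control period).
- r.grab_frame(name): name is "scene" or "side" or "wrist"; returns a dict with "color" (400x640x3 uint8, red, green, blue), "K" (3x3 intrinsics, pixels), "rvec" (rotation vector, rad) and "tvec" (3), from world to camera coordinates, as OpenCV has them; the wrist camera has in their place "T_tool_cam" (4x4, takes a point from camera to tool coordinates, whose origin is the TCP and whose axes are the flange's). Camera axes: x right, y down, z forward; pixel columns grow to the right and rows downward; lengths in mm; the calibration is good to about 2 mm. A picture is of the moment at which its call begins: read the wrist's pose just before it. There is no depth.
- r.sign_off(): hands the job in, once; it reports no verdict.
Trained networks look in a picture, given as the dict that the camera call returned (one of the last four; its "shot" number tells which), for a name from the list of things; names that differ only in an ending like _2 or _b are one class to them, and where a whole thing is asked for, a point or a joint stands for the part that bears it (a point fixed in the world has none). Each returns a list of dicts, best first, with "conf" (0 to 1); they miss things now and then, are a little off and sometimes report something else, mostly with a low value. They report only what shows in the picture. A call takes as long as a camera call. They do not tell look-alikes from the thing itself.
- r.silhouettes(picture, name): "mask" (400x640 bool, what is visible of it) and "location" ([column, row] in pixels, amid what is visible of it).
The state is a dict: "clock": time; "qpos": joint angles; "qvel": joint speeds; "joint_efforts": joint torques, N m; "eef_pos": TCP position; "tcp_rot": TCP orientation; "contact_force": force on the tool from outside, world axes, zero at the start; "wrist_torque": the same for the moment, N m; "opening": opening from 0.0 (shut) to 1.0 (fully open).
Only numpy, scipy, OpenCV 4.12 (cv2) and the standard library are available. Lean on these libraries where they do the work, as an engineer would, in place of code of your own. Each camera call takes 0.05 s, during which the arm holds its last target.

## Working session

There is one attempt and no reset: what is moved stays moved. The work goes in short steps, Python scripts to look and compute and a tool call to move; the robot and the scene stay as the last step left them, time stands still between calls to the robot, and variables do not carry over. Pictures are saved under pics/ and viewed, and the job is handed in when it is done.

Besides the shell and the picture viewer there is one more tool, called after "Emit:" as a command line: name --argument value ..., lists and objects as JSON in quotes. play_rows: Moves the arm, as the interface text tells. Its arguments: {"type":"object","properties":{"moves":{"type":"array"},"newtons":{"type":"number"}},"required":["moves"]}

```bash
ls; mkdir -p pics; python3 - <<'E'
from rig import r
import cv2,pickle
s=r.sense();print(s)
for n in("scene","side","wrist"):
    f=r.grab_frame(n);pickle.dump(f,open(f"f_{n}.pkl","wb"))
    cv2.imwrite(f"pics/{n}0.png",f["color"][:,:,::-1])
    print(n,f["K"].tolist(),{k:v for k,v in f.items() if k not in("color","K")})
    for t in ("tap","tank","rack","port","plug"):
        print(t,[(d["conf"],d["location"]) for d in r.silhouettes(f,t)])
E
```

```text
pics
{'clock': 0.0, 'qpos': array([ 1.16562023e+00,  3.53684648e-01,  1.63413246e+00,  1.27899493e-05,
        1.15522612e+00, -2.40049728e-03]), 'qvel': array([-9.92377362e-05, -1.14600729e-03,  6.40128750e-04,  1.16156886e-03,
        1.52352237e-03,  1.17120646e-03]), 'joint_efforts': array([-1.37446295e-04, -6.05249763e+01, -3.42074847e+01, -1.01812143e-04,
        9.42165032e-03,  4.08831710e-06]), 'eef_pos': array([244.78817979, 574.53974784, 230.5396142 ]), 'tcp_rot': array([-3.14014211e+00, -1.51759141e-05,  2.73881187e+00]), 'contact_force': array([-0.65318104,  0.41591333,  0.57525318]), 'wrist_torque': array([ 0.00444165, -0.00360168,  0.0549404 ]), 'opening': 1.0014199500322944}
scene [[451.25613740378105, 0.0, 319.6193915762089], [0.0, 451.25613740378105, 192.22282855128861], [0.0, 0.0, 1.0]] {'rvec': array([ 0.77871566,  2.40877023, -1.32147859]), 'tvec': array([ 412.08350978,  -29.75761645, 1587.24981796]), 'shot': 1}
tap [(0.84, [216.1, 193.4]), (0.69, [324.3, 178.5]), (0.67, [195.7, 173.8]), (0.53, [244.7, 163.6]), (0.47, [266.8, 177.6])]
tank [(0.73, [301.7, 274.0])
[... 431 characters left out ...]
, 331.0]), (0.57, [471.8, 302.9])]
tank [(0.84, [321.4, 165.0])]
rack [(0.65, [359.7, 274.8])]
port [(0.6, [327.2, 160.5]), (0.55, [372.7, 278.9])]
plug [(0.56, [348.7, 251.3])]
wrist [[326.5791905817812, 0.0, 316.86136370781924], [0.0, 326.5791905817812, 198.84575662833046], [0.0, 0.0, 1.0]] {'T_tool_cam': array([[-5.74385114e-04, -9.48266396e-01, -3.17475214e-01,
         8.20370266e+01],
       [ 9.99999756e-01, -4.18703686e-04, -5.58602153e-04,
         2.82585344e-01],
       [ 3.96775608e-04, -3.17475458e-01,  9.48266406e-01,
        -1.40766566e+02],
       [ 0.00000000e+00,  0.00000000e+00,  0.00000000e+00,
         1.00000000e+00]]), 'shot': 3}
tap []
tank []
rack []
port []
plug []
```

View pics/scene0.png

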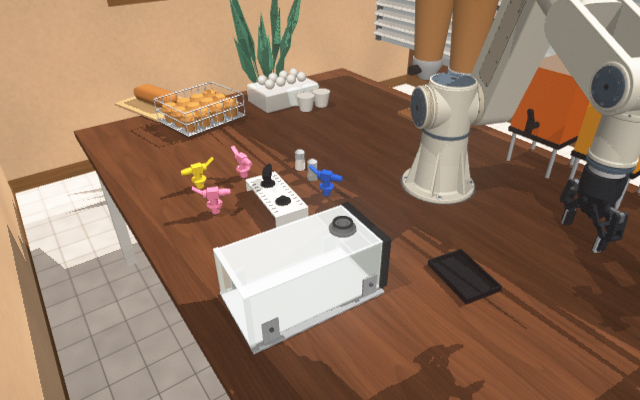

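View pics/side0.png

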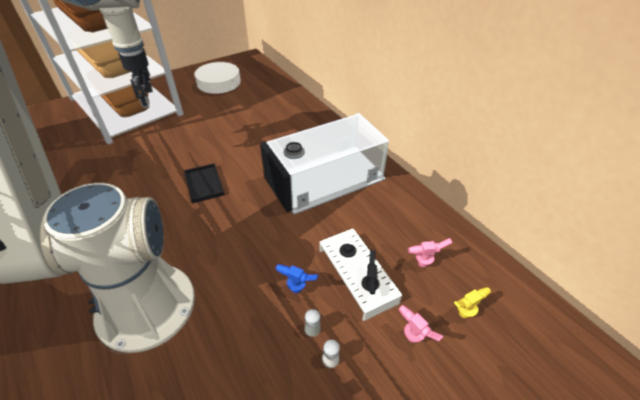

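View pics/wrist0.png

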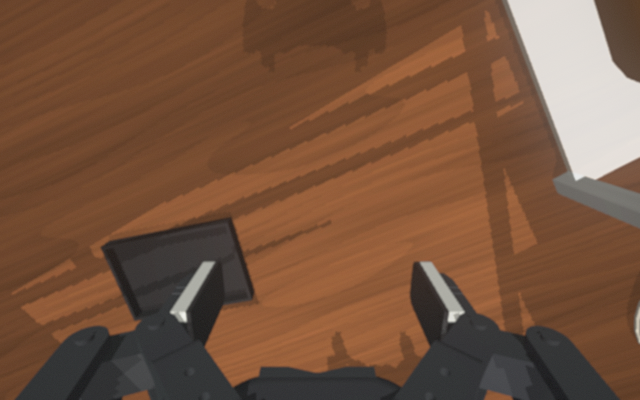

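The real tap is the black one: scene about (267,175), side (372,278). The plug is at (284,201) in scene and (348,250) in side. The look-alikes are pink, yellow and blue. I'll confirm this in an enlarged crop.

```bash
python3 - <<'E'
import cv2,pickle,numpy as np
a=pickle.load(open("f_scene.pkl","rb"))["color"][150:250,230:400,::-1]
b=pickle.load(open("f_side.pkl","rb"))["color"][120:330,240:420,::-1]
cv2.imwrite("pics/c1.png",cv2.resize(a,None,fx=4.6,fy=4.6,interpolation=2))
cv2.imwrite("pics/c2.png",cv2.resize(b,None,fx=2.8,fy=2.8,interpolation=2))
E
```

```text
(no output)
```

View pics/c1.png

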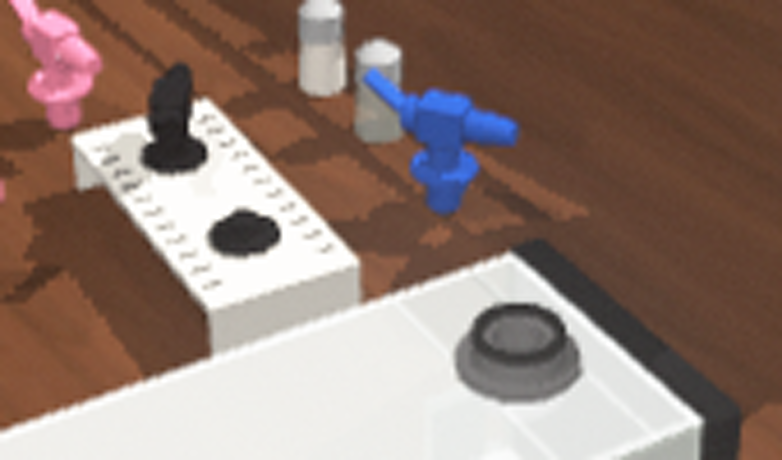

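View pics/c2.png

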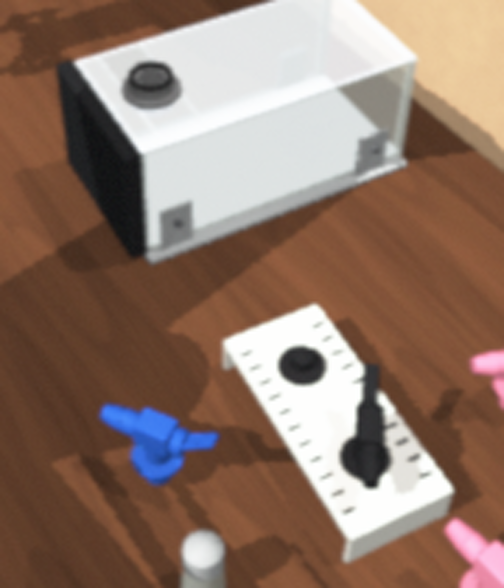

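```bash
cat > h.py <<'E'
import numpy as np,cv2,pickle
from scipy.spatial.transform import Rotation as R
def cam(f):
    if "rvec" in f:
        Rm=cv2.Rodrigues(np.array(f["rvec"],float))[0];return Rm,np.array(f["tvec"],float)
    T=f["T_wc"];Rm=T[:3,:3].T;return Rm,-Rm@T[:3,3]
def ray(f,px,z):
    Rm,t=cam(f);d=Rm.T@np.linalg.solve(f["K"],[px[0],px[1],1.]);o=-Rm.T@t
    return o+d*(z-o[2])/d[2]
def proj(f,P):
    Rm,t=cam(f);q=(Rm@np.atleast_2d(P).T).T+t;q=(f["K"]@q.T).T;return q[:,:2]/q[:,2:]
def wrist(r):
    s=r.sense();f=r.grab_frame("wrist");T=np.eye(4)
    T[:3,:3]=R.from_euler("xyz",s["tcp_rot"]).as_matrix();T[:3,3]=s["eef_pos"]
    f["T_wc"]=T@f["T_tool_cam"];return s,f
E
python3 - <<'E'
from h import *
a=pickle.load(open("f_scene.pkl","rb"));b=pickle.load(open("f_side.pkl","rb"))
A=lambda x,y:(x/4.6+230,y/4.6+150)
B=lambda x,y:(x/2.8+240,y/2.8+120)
for n,p,q,z in [("tapflange",A(174,155),B(366,458),49),("plugflange",A(245,234),B(302,366),49),("seal",A(519,332),B(151,76),181),
 ("rack c1",A(74,142),None,44),("rackc2",A(207,100),None,44),("c3",A(357,263),None,44),("c4",A(209,305),None,44),
 ("r1",None,B(224,342),44),("r2",None,B(318,305),44),("r3",None,B(452,492),44),("r4",None,B(345,540),44),
 ("foot",A(515,252),B(148,153),158),("foot2",A(703,425),B(76,65),158), ("lid",(215,248),B(417,58),158),
 ("levertip s",A(178,72),B(371,370),114)]:
    print(n,p and ray(a,p,z).round(1),q and ray(b,q,z).round(1))
E
```

```text
tapflange [ 516.4 -282.4   49. ] [ 515.5 -290.8   49. ]
plugflange [ 529.1 -163.9   49. ] [ 528.7 -171.7   49. ]
seal [559.6 174.5 181. ] [559.5 167.3 181. ]
rack c1 [ 562.8 -349.5   44. ] None
rackc2 [ 452.1 -344.4   44. ] None
c3 [483.1 -95.8  44. ] None
c4 [ 588.3 -113.2   44. ] None
r1 None [ 482.  -100.2   44. ]
r2 None [ 593.4 -112.9   44. ]
r3 None [ 561.6 -360.2   44. ]
r4 None [ 449.4 -344.5   44. ]
foot [494.   87.5 158. ] [503.6  81.1 158. ]
foot2 [513.3 269.4 158. ] [511.5 258.1 158. ]
lid [843.6  53.3 158. ] [854.2  54.9 158. ]
levertip s [ 506.9 -283.9  114. ] [ 547.2 -247.7  114. ]
```

```bash
cat >> h.py <<'E'
def goal(s,pos,yaw,roll=np.pi,pitch=0.):
    R0=R.from_euler("xyz",s["tcp_rot"]);Rt=R.from_euler("xyz",[roll,pitch,yaw])
    return (R0.inv()*Rt).as_rotvec(degrees=True).round(2),R0.inv().apply(np.array(pos)-s["eef_pos"]).round(1)
E
python3 - <<'E'
from h import *
from rig import r
print(goal(r.sense(),[515,-287,250],1.06))
E
```

```text
(array([ 0.  , -0.  , 96.19]), array([-586.3, -687.1,  -18.7]))
```

Emit:
play_rows --moves '[[[0,0,30],[-30,-35,-30],1],[[0,0,96],[-586,-687,-19],1],[[0,0,96],[-586,-687,-19],1],[[0,0,96],[-586,-687,-19],1],[[0,0,96],[-586,-687,-19],1],[[0,0,96],[-586,-687,-19],1],[[0,0,96],[-586,-687,-19],1],[[0,0,96],[-586,-687,-19],1],[[0,0,96],[-586,-687,-19],1],[[0,0,96],[-586,-687,-19],1],[[0,0,96],[-586,-687,-19],1],[[0,0,96],[-586,-687,-19],1],[[0,0,96],[-586,-687,-19],1],[[0,0,96],[-586,-687,-19],1],[[0,0,96],[-586,-687,-19],1],[[0,0,96],[-586,-687,-19],1],[[0,0,96],[-586,-687,-19],1],[[0,0,96],[-586,-687,-19],1],[[0,0,96],[-586,-687,-19],1],[[0,0,96],[-586,-687,-19],1]]'

```text
clock: 2.9
eef_pos: [514.8, -288.2, 249.8]
tcp_rot: [-3.141, -0.0, 1.061]
contact_force: [-0.6, 0.4, -1.1]
opening: 1.001
```

```bash
python3 - <<'E'
from h import *
from rig import r
s,f=wrist(r);pickle.dump((s,f),open("w1.pkl","wb"))
cv2.imwrite("pics/w1.png",cv2.resize(f["color"][:,:,::-1],None,fx=1.25,fy=1.25))
E
```

```text
(no output)
```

View pics/w1.png

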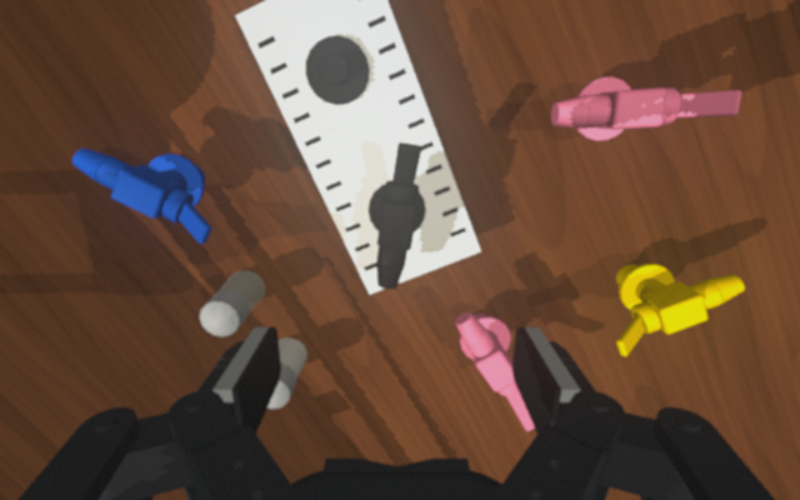

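```bash
python3 - <<'E'
from h import *
s,f=pickle.load(open("w1.pkl","rb"))
c=f["color"][100:240,250:390,::-1]
cv2.imwrite("pics/w1c.png",cv2.resize(c,None,fx=4.2,fy=4.2,interpolation=2))
E
```

```text
(no output)
```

View pics/w1c.png

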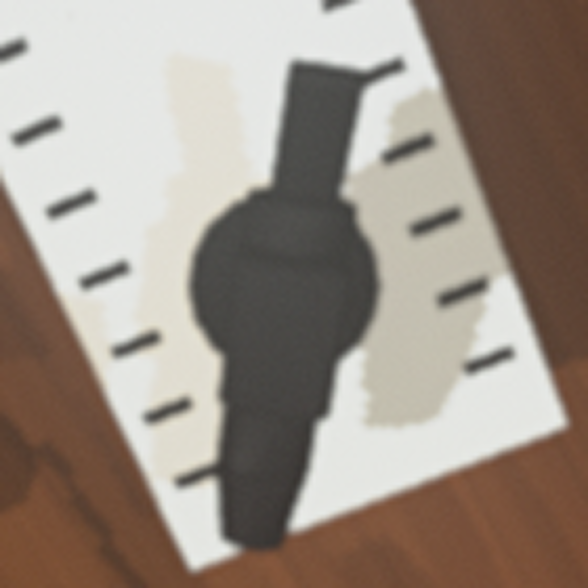

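```bash
python3 - <<'E'
from h import *
from scipy.optimize import least_squares
s,f=pickle.load(open("w1.pkl","rb"))
C=lambda x,y:np.array([x/4.2+250-.4,y/4.2+100-.4])
obs=np.array([C(284.5,282),C(328,68),C(253,542)])
M=np.array([[0,0,5],[60,0,70],[-54,0,42.]])
def world(p):
    Rz=R.from_euler("z",p[2]).as_matrix();return M@Rz.T+[p[0],p[1],44]
fn=lambda p:(proj(f,world(p))-obs).ravel()
for y0 in(1,-2):
    q=least_squares(fn,[516,-287,y0]);print(q.x.round(3),q.fun.round(1))
p=q.x
Rm,t=cam(f);print((-Rm.T@t).round(1))
# rack corners at z=44 in wrist
for c in [(568,427),(190,572)]: print(ray(f,C(*c),44))
# plug
print("plug",ray(f,(337/1.25,69/1.25),49))
E
```

```text
[ 515.897 -286.257    0.919] [-0.   1.3  0.  -0.4  0.  -0.7]
[ 515.897 -286.257    0.919] [-0.   1.3  0.  -0.4  0.  -0.7]
[ 554.2 -216.7  390.5]
[ 562.82004167 -357.54773717   44.        ]
[ 453.21807662 -344.80373229   44.        ]
plug [ 530.00442191 -167.09412188   49.        ]
```

```bash
python3 - <<'E'
from h import *
from rig import r
s,f=pickle.load(open("w1.pkl","rb"))
for n,c in dict(shaker=(222,318),sh2=(275,390),pinktop=(468,322),bluelever=(205,238)).items(): print(n,ray(f,np.array(c)/1.25,74).round(0))
s=r.sense();print(s["eef_pos"].round(1))
print(goal(s,[515.9,-286.3,130],.92),goal(s,[515.9,-286.3,65],.92))
E
```

```text
shaker [ 340. -291.   74.]
sh2 [ 338. -375.   74.]
pinktop [ 524. -398.   74.]
bluelever [ 372. -225.   74.]
[ 514.4 -286.6  249.8]
(array([-0.07, -0.02,  8.14]), array([  1. ,   1.3, 119.8])) (array([-0.07, -0.02,  8.14]), array([  1. ,   1.4, 184.8]))
```

Emit:
play_rows --moves '[[[0,0,8.1],[1,1,50],0.75],[[0,0,8.1],[1,1,100],0.75],[[0,0,8.1],[1,1,140],0.75],[[0,0,8.1],[1,1,170],0.75],[[0,0,8.1],[1,1,184],0.75],[[0,0,8.1],[1,1,184],0.75],[[0,0,8.1],[1,1,184],0.5],[[0,0,8.1],[1,1,184],0.2],[[0,0,8.1],[1,1,184],0.2],[[0,0,8.1],[1,1,184],0.2],[[0,0,8.1],[1,1,184],0.2],[[0,0,8.1],[1,1,184],0.2]]' --newtons 60

```text
clock: 4.15
eef_pos: [516.8, -286.6, 67.8]
tcp_rot: [3.14, -0.001, 0.92]
contact_force: [-0.6, 2.5, 7.7]
opening: 0.295
```

```bash
python3 - <<'E'
from h import *
from rig import r
s,f=wrist(r);print(s["eef_pos"],s["tcp_rot"],s["contact_force"],s["wrist_torque"],s["opening"])
cv2.imwrite("pics/w2.png",f["color"][:,:,::-1])
E
```

```text
[ 516.75553351 -286.59132405   67.77925112] [ 3.13995800e+00 -9.12803255e-04  9.20306683e-01] [-0.60165992  2.54985633  7.74812736] [0.31490255 0.13976863 0.0164163 ] 0.294815809815066
```

View pics/w2.png

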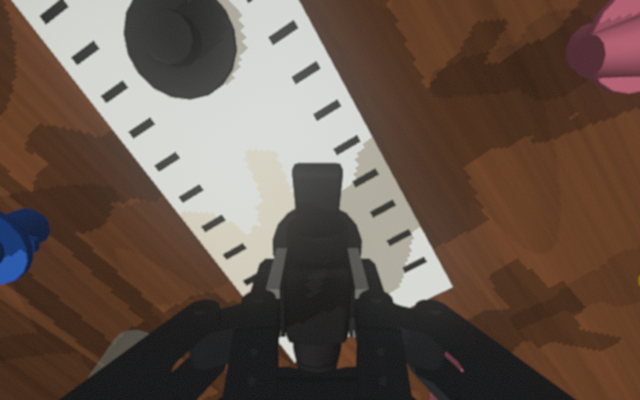

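```bash
python3 - <<'E'
from h import *
from rig import r
s=r.sense()
print(goal(s,[516,-287,230],.92),goal(s,[501,95,290],.92))
E
```

```text
(array([ 0.09, -0.05,  0.02]), array([-6.000e-01, -1.000e-01, -1.623e+02])) (array([ 0.09, -0.05,  0.02]), array([ 294.4, -243.2, -222.4]))
```

Emit:
play_rows --moves '[[[0,0,0],[0,0,-10],0.2],[[0,0,0],[0,0,-35],0.2],[[0,0,0],[0,0,-70],0.2],[[0,0,0],[0,0,-110],0.2],[[0,0,0],[0,0,-150],0.2],[[0,0,0],[0,0,-190],0.2],[[0,0,0],[20,-20,-222],0.2],[[0,0,0],[50,-43,-222],0.2],[[0,0,0],[80,-70,-222],0.2],[[0,0,0],[115,-98,-222],0.2],[[0,0,0],[150,-127,-222],0.2],[[0,0,0],[185,-155,-222],0.2],[[0,0,0],[220,-185,-222],0.2],[[0,0,0],[255,-212,-222],0.2],[[0,0,0],[280,-232,-222],0.2],[[0,0,0],[294,-243,-222],0.2],[[0,0,0],[294,-243,-222],0.2],[[0,0,0],[294,-243,-222],0.2],[[0,0,0],[294,-243,-222],0.2]]'

```text
clock: 6.1
eef_pos: [501.0, 93.7, 290.1]
tcp_rot: [3.139, -0.001, 0.92]
contact_force: [0.0, -0.1, -0.9]
opening: 0.296
```

```bash
python3 - <<'E'
from h import *
from rig import r
s,f=wrist(r);print(s["eef_pos"],s["tcp_rot"],s["contact_force"],s["wrist_torque"],s["opening"])
pickle.dump((s,f),open("w3.pkl","wb"))
g=r.grab_frame("side");h=r.grab_frame("scene");pickle.dump((g,h),open("gs3.pkl","wb"))
cv2.imwrite("pics/w3.png",cv2.resize(f["color"][:,:,::-1],None,fx=1.25,fy=1.25))
cv2.imwrite("pics/s3.png",cv2.resize(g["color"][60:220,200:440,::-1],None,fx=3.3,fy=3.3,interpolation=2))
E
```

```text
[500.96486874  93.66774192 290.06036155] [ 3.13938116e+00 -9.40688105e-04  9.19732117e-01] [ 0.01480708 -0.05523519 -0.8638124 ] [-0.01691156  0.01401842  0.0338479 ] 0.29565111713991304
```

View pics/w3.png

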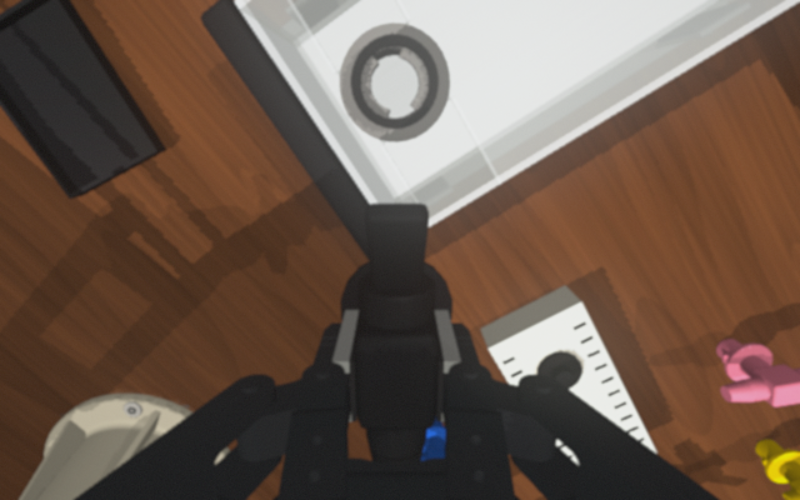

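View pics/s3.png

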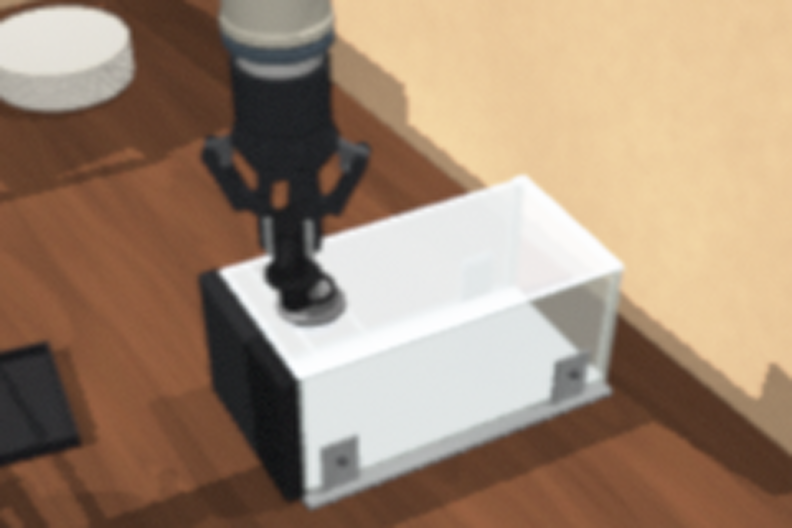

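```bash
python3 - <<'E'
from h import *
s,f=pickle.load(open("w3.pkl","rb"))
c=f["color"][8:128,256:376,::-1]
cv2.imwrite("pics/w3c.png",cv2.resize(c,None,fx=5,fy=5,interpolation=2))
c=f["color"][0:200,160:420,::-1]
cv2.imwrite("pics/w3t.png",cv2.resize(c,None,fx=3,fy=3,interpolation=2))
E
```

```text
(no output)
```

View pics/w3c.png

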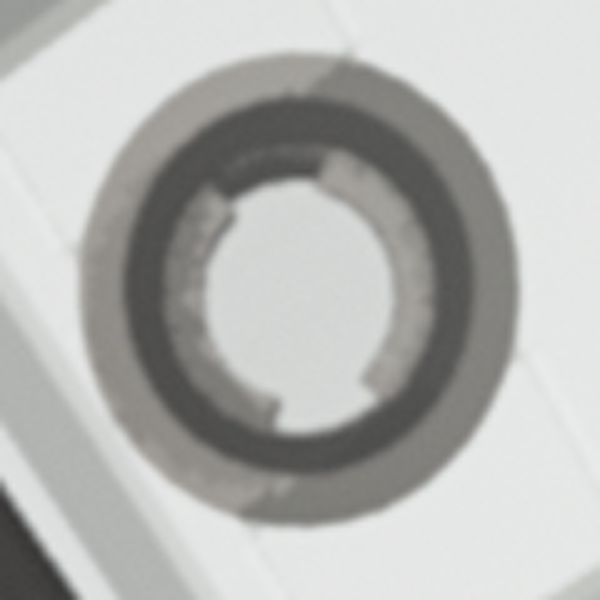

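View pics/w3t.png

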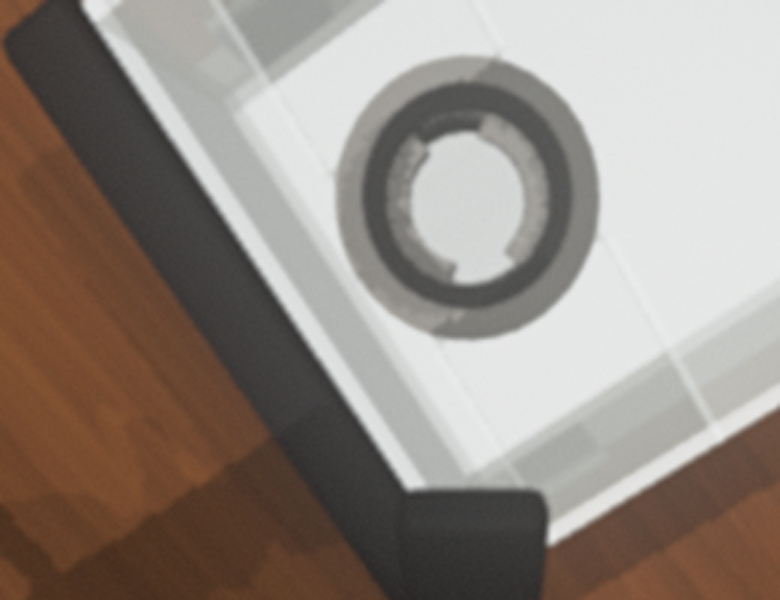

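```bash
python3 - <<'E'
from h import *
s,f=pickle.load(open("w3.pkl","rb"))
C=lambda x,y:np.array([x/5+256-.4,y/5+8-.4])
D=lambda x,y:np.array([x/3+160-.3,y/3-.3])
print("seal",ray(f,C(299,284.5),181).round(1), [ray(f,C(*p),181)[:2].round(1) for p in((125,284),(473,284),(299,96),(299,473))])
P=[ray(f,C(*p),168)[:2] for p in((236,213),(320,183),(280,402),(365,383))]
print("lips",np.round(P,1),"ctr",np.mean(P,0).round(1))
c=np.mean(P,0);ang=[np.arctan2(*(p-c)[::-1]) for p in P];print(np.round(ang,3),[np.linalg.norm(p-c).round(1) for p in P])
u=(P[0]+P[1])/2-(P[2]+P[3])/2;print("gap axis",np.arctan2(u[1],u[0]))
a,b=ray(f,D(85,8),158),ray(f,D(403,480),158);d=a-b;print("foot",a.round(1),b.round(1),np.arctan2(d[1],d[0])-np.pi/2)
d2=ray(f,D(780,405),158)-ray(f,D(550,542),158);print("long edge",np.arctan2(d2[1],d2[0]))
g,h=pickle.load(open("gs3.pkl","rb"))
S=lambda x,y:np.array([x/3.3+200-.35,y/3.3+60-.35])
for n,p,q in [("foot near",S(300,378),S(218,268)),("long",S(623,268),S(300,378))]:
    a,b=ray(g,p,158),ray(g,q,158);d=a-b;print(n,a.round(1),b.round(1),np.arctan2(d[1],d[0]))
E
```

```text
seal [559.8 172.9 181. ] [array([540.2, 187.9]), array([579.5, 158. ]), array([574.3, 191.9]), array([544.2, 152.5])]
lips [[558.9 187. ]
 [571.1 182.7]
 [547.9 162.2]
 [559.9 156.5]] ctr [559.4 172.1]
[ 1.61   0.736 -2.431 -1.544] [np.float64(14.9), np.float64(15.8), np.float64(15.2), np.float64(15.6)]
gap axis 1.1597934361736202
foot [512.1 264.3 158. ] [500.9 125.8 158. ] -0.08075187482017299
long edge -0.09300651516286072
foot near [498.9  86.5 158. ] [513.5 271.8 158. ] -1.649543411116063
long [852.3  55.1 158. ] [498.9  86.5 158. ] -0.08859180776441902
```

```bash
python3 - <<'E'
from h import *
from rig import r
s=r.sense()
print(goal(s,[559.6,172.5,290],1.16),goal(s,[559.6,172.5,242],1.16))
E
```

```text
(array([  0.11,  -0.04, -13.81]), array([98.2, -1.3, -0.1])) (array([  0.11,  -0.04, -13.81]), array([98.2, -1.4, 47.9]))
```

Emit:
play_rows --moves '[[[0,0,-5],[25,-0.5,0],0.2],[[0,0,-10],[60,-1,0],0.2],[[0,0,-13.8],[85,-1.3,0],0.2],[[0.1,0,-13.8],[98.2,-1.3,5],0.2],[[0.1,0,-13.8],[98.2,-1.3,25],0.2],[[0.1,0,-13.8],[98.2,-1.3,42],0.2],[[0.1,0,-13.8],[98.2,-1.3,47],0.2],[[0.1,0,-13.8],[98.2,-1.3,47],0.2],[[0.1,0,-13.8],[98.2,-1.3,47],0.2],[[0.1,0,-13.8],[98.2,-1.3,47],0.2]]'

```text
clock: 7.25
eef_pos: [560.2, 172.4, 243.9]
tcp_rot: [3.14, -0.002, 1.159]
contact_force: [-0.7, 0.5, -1.8]
opening: 0.295
```

```bash
python3 - <<'E'
from h import *
from rig import r
S=[r.sense()]
a=r.grab_frame("scene");b=r.grab_frame("side");s,f=wrist(r)
print(s["eef_pos"],s["tcp_rot"],s["contact_force"],s["wrist_torque"])
A=cv2.resize(a["color"][150:270,280:400,::-1],(400,400),interpolation=2)
B=cv2.resize(b["color"][90:190,240:340,::-1],(400,400),interpolation=2)
cv2.imwrite("pics/ab4.png",np.hstack([A,B]));cv2.imwrite("pics/w4.png",f["color"][:,:,::-1])
E
```

```text
[560.04631426 172.49315201 243.73164542] [ 3.14030762e+00 -1.51275472e-03  1.15952623e+00] [-0.40404789  0.20502028 -0.64874525] [-0.01828762 -0.02095825 -0.02062697]
```

View pics/ab4.png

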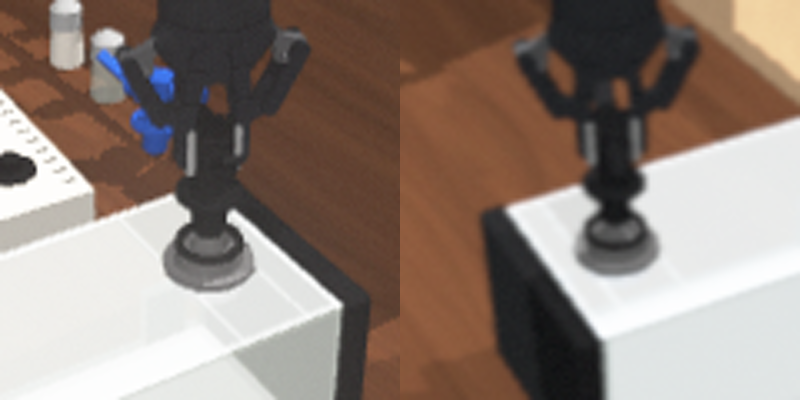

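Tap axis looks centred over the port in both views (nose at about (208,220) and (612,225) of the composite). Next, descend gently.

Emit:
play_rows --moves '[[[0,0,0],[0,0,5],0.2],[[0,0,0],[0,0,10],0.2],[[0,0,0],[0,0,15],0.2],[[0,0,0],[0,0,20],0.2],[[0,0,0],[0,0,22],0.2],[[0,0,0],[0,0,22],0.2]]'

```text
clock: 8.0
eef_pos: [559.7, 172.5, 221.0]
tcp_rot: [3.141, -0.001, 1.16]
contact_force: [-0.3, -0.3, -1.2]
opening: 0.294
```

Nose entered freely. Next I go past where lugs on the lips would stop it (TCP about 211–216).

Emit:
play_rows --moves '[[[0,0,0],[0,0,2],0.2],[[0,0,0],[0,0,4],0.2],[[0,0,0],[0,0,6],0.2],[[0,0,0],[0,0,8],0.2],[[0,0,0],[0,0,9],0.2],[[0,0,0],[0,0,9],0.2]]'

```text
clock: 8.6
eef_pos: [559.6, 172.4, 211.8]
tcp_rot: [3.141, -0.001, 1.16]
contact_force: [-0.9, 0.5, -0.6]
opening: 0.291
```

Emit:
play_rows --moves '[[[0,0,0],[0,0,1],0.2],[[0,0,0],[0,0,2],0.2],[[0,0,0],[0,0,3],0.2],[[0,0,0],[0,0,4],0.2],[[0,0,0],[0,0,4],0.2]]'

```text
clock: 9.1
eef_pos: [559.6, 172.4, 207.6]
tcp_rot: [3.142, -0.0, 1.16]
contact_force: [1.0, 0.8, -1.5]
opening: 0.298
```

Emit:
play_rows --moves '[[[0,0,0],[0,0,1],0.2],[[0,0,0],[0,0,2],0.2],[[0,0,0],[0,0,3],0.2],[[0,0,0],[0,0,3],0.2]]'

```text
clock: 9.5
eef_pos: [559.6, 172.4, 204.6]
tcp_rot: [-3.142, -0.0, 1.16]
contact_force: [0.0, 0.3, 0.8]
opening: 0.296
```

Emit:
play_rows --moves '[[[0,0,0],[0,0,0.5],0.2],[[0,0,0],[0,0,1],0.2],[[0,0,0],[0,0,1.2],0.2],[[0,0,0],[0,0,1.2],0.2]]'

```text
clock: 9.9
eef_pos: [559.6, 172.4, 203.7]
tcp_rot: [3.141, -0.001, 1.16]
contact_force: [-2.0, 0.1, 3.2]
opening: 0.293
```

```bash
python3 - <<'E'
from rig import r
s=r.sense();print(s["eef_pos"],s["tcp_rot"],s["contact_force"],s["wrist_torque"])
E
```

```text
[559.61796217 172.42930219 203.65776049] [ 3.14146374e+00 -5.73991758e-04  1.15960325e+00] [-2.04852404  0.13665666  3.19913307] [-0.08303168  0.23566772  0.00174507]
```

Emit:
play_rows --moves '[[[0,0,3],[0,0,0.2],0.2],[[0,0,6],[0,0,0.2],0.2],[[0,0,9],[0,0,0.2],0.2],[[0,0,12],[0,0,0.2],0.2],[[0,0,15],[0,0,0.2],0.2],[[0,0,17],[0,0,0.2],0.2],[[0,0,17],[0,0,0.2],0.2]]'

```text
clock: 10.6
eef_pos: [560.0, 172.5, 203.8]
tcp_rot: [3.141, -0.001, 0.862]
contact_force: [0.5, 0.3, 2.7]
opening: 0.293
```

```bash
python3 - <<'E'
from rig import r
s=r.sense();print(s["eef_pos"],s["tcp_rot"],s["contact_force"],s["wrist_torque"])
E
```

```text
[560.04586149 172.54661869 203.75374391] [ 3.14103814e+00 -1.42550693e-03  8.62437647e-01] [0.48126335 0.31693206 2.71081371] [-0.0110287  -0.054782   -0.08422108]
```

Emit:
play_rows --moves '[[[0,0,3],[0,0,0.2],0.2],[[0,0,6],[0,0,0.4],0.2],[[0,0,9],[0,0,0.5],0.2],[[0,0,12],[0,0,0.7],0.2],[[0,0,15],[0,0,0.8],0.2],[[0,0,17],[0,0,0.9],0.2],[[0,0,17],[0,0,0.9],0.2]]'

```text
clock: 11.3
eef_pos: [560.5, 172.6, 203.2]
tcp_rot: [3.141, -0.002, 0.566]
contact_force: [0.9, -0.4, 4.2]
opening: 0.299
```

```bash
python3 - <<'E'
from h import *
from rig import r
s,f=wrist(r);print(s["eef_pos"],s["tcp_rot"],s["contact_force"],s["wrist_torque"])
cv2.imwrite("pics/w5.png",f["color"][:,:,::-1])
E
```

```text
[560.46576873 172.64275622 203.22454788] [ 3.14117458e+00 -2.46990172e-03  5.66272827e-01] [ 0.85423949 -0.35635242  4.17726339] [ 0.01271703 -0.01749414 -0.09336435]
```

View pics/w5.png

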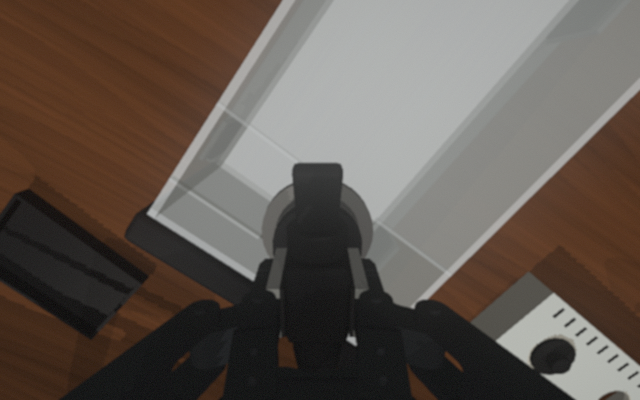

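Emit:
play_rows --moves '[[[0,0,3],[0,0,0.2],0.2],[[0,0,6],[0,0,0.4],0.2],[[0,0,9],[0,0,0.6],0.2],[[0,0,12],[0,0,0.8],0.2],[[0,0,15],[0,0,0.9],0.2],[[0,0,17],[0,0,1.0],0.2],[[0,0,17],[0,0,1.0],0.2]]'

```text
clock: 12.05
eef_pos: [560.9, 172.7, 202.7]
tcp_rot: [-3.141, -0.003, 0.271]
contact_force: [1.2, -0.1, 5.5]
opening: 0.297
```

```bash
python3 - <<'E'
from h import *
from rig import r
s=r.sense();print(s["eef_pos"],s["tcp_rot"],s["contact_force"],s["wrist_torque"])
E
```

```text
[560.87542428 172.72055779 202.7077797 ] [-3.14134918 -0.00348768  0.27115724] [ 1.20708683 -0.11865605  5.49581511] [-0.1123395   0.09620398 -0.0752691 ]
```

Emit:
play_rows --moves '[[[0,0,3],[0,0,0],0.2],[[0,0,6],[0,0,0],0.2],[[0,0,9],[0,0,0],0.2],[[0,0,10],[0,0,0],0.2],[[0,0,10],[0,0,0],0.2]]'

```text
clock: 12.55
eef_pos: [560.8, 172.5, 202.5]
tcp_rot: [-3.141, -0.003, 0.098]
contact_force: [1.1, -1.7, 0.7]
opening: 0.295
```

```bash
python3 - <<'E'
from h import *
from rig import r
s=r.sense();print(s["eef_pos"],s["tcp_rot"],s["contact_force"],s["wrist_torque"])
s,f=wrist(r)
cv2.imwrite("pics/w6.png",f["color"][:,:,::-1])
a=r.grab_frame("scene");b=r.grab_frame("side")
A=cv2.resize(a["color"][150:270,280:400,::-1],(400,400),interpolation=2)
B=cv2.resize(b["color"][90:190,240:340,::-1],(400,400),interpolation=2)
cv2.imwrite("pics/ab6.png",np.hstack([A,B]))
E
```

```text
[560.81992081 172.45651251 202.4730273 ] [-3.14123421e+00 -3.12370367e-03  9.81901483e-02] [ 1.10556397 -1.69709068  0.70968501] [-0.43871968 -0.13962321  0.04775606]
```

View pics/w6.png

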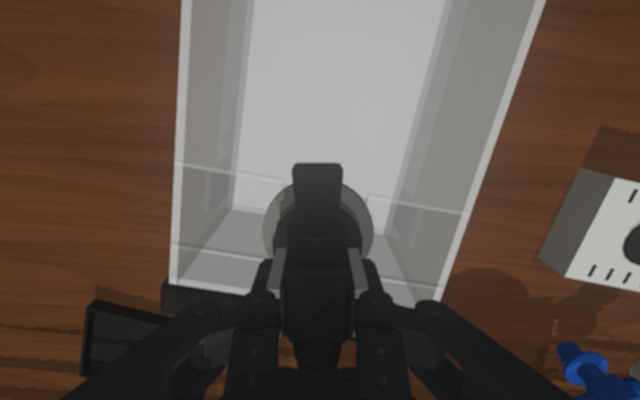

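View pics/ab6.png

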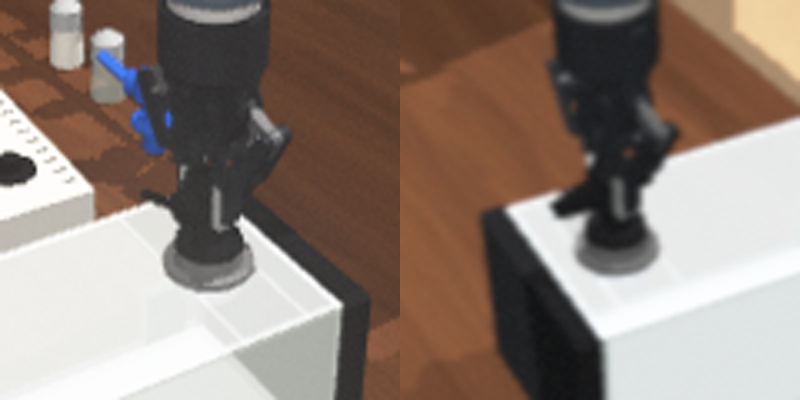

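```bash
python3 - <<'E'
from h import *
from rig import r
s,f=wrist(r)
c=f["color"]
cv2.imwrite("pics/w6L.png",np.hstack([cv2.resize(c[0:300,150:210,::-1],None,fx=2,fy=2),cv2.resize(c[0:300,420:560,::-1],None,fx=2,fy=2)]))
pickle.dump((s,f),open("w6.pkl","wb"))
E
```

```text
(no output)
```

View pics/w6L.png

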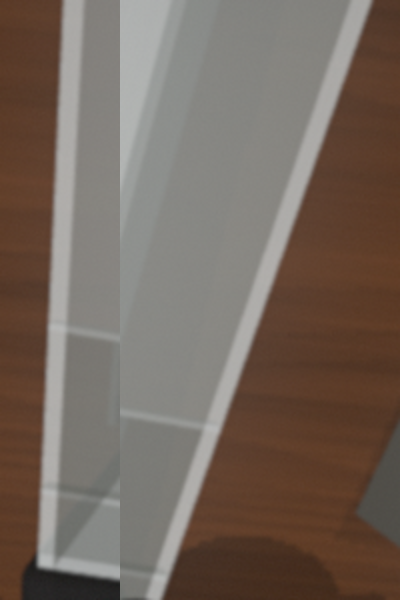

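```bash
python3 - <<'E'
from h import *
s,f=pickle.load(open("w6.pkl","rb"))
L=[ray(f,p,158) for p in((181,0),(168.5,282.5))];Q=[ray(f,p,158) for p in((546.5,0),(441,300))]
for a,b in(L,Q): d=a-b;print(a.round(1),b.round(1),np.arctan2(d[1],d[0]))
n=np.array([np.sin(.085),np.cos(.085)])
print("width",(L[1][:2]-Q[1][:2])@n, "mid offset of port", [(p[:2]-[559.6,172.5])@n for p in (L[1],Q[1])])
E
```

```text
[677.3 252.3 158. ] [513.4 265.7 158. ] -0.0815552477970329
[695.   71.1 158. ] [517.5  85.6 158. ] -0.08137681226617789
width 179.1423614108852 mid offset of port [np.float64(88.9553491892049), np.float64(-90.18701222168032)]
```

Emit:
play_rows --moves '[[[0,0,3],[0,0,0.2],0.2],[[0,0,6],[0,0,0.3],0.2],[[0,0,8],[0,0,0.4],0.2],[[0,0,9],[0,0,0.5],0.2],[[0,0,9],[0,0,0.5],0.2],[[0,0,9],[0,0,0.5],0.2]]'

```text
clock: 13.35
eef_pos: [560.7, 172.3, 202.0]
tcp_rot: [-3.141, -0.003, -0.058]
contact_force: [-0.0, -3.0, 0.7]
opening: 0.296
```

```bash
python3 - <<'E'
from h import *
from rig import r
s,f=wrist(r);print(s["eef_pos"],s["tcp_rot"],s["contact_force"],s["wrist_torque"])
cv2.imwrite("pics/w7.png",cv2.resize(f["color"][140:400,200:440,::-1],None,fx=2.2,fy=2.2,interpolation=2))
pickle.dump((s,f),open("w7.pkl","wb"))
E
```

```text
[560.69170064 172.34215426 202.0244431 ] [-3.14087976e+00 -2.76878060e-03 -5.84694843e-02] [-0.03235607 -3.01014294  0.72284613] [-0.58376626  0.09530006  0.06517969]
```

View pics/w7.png

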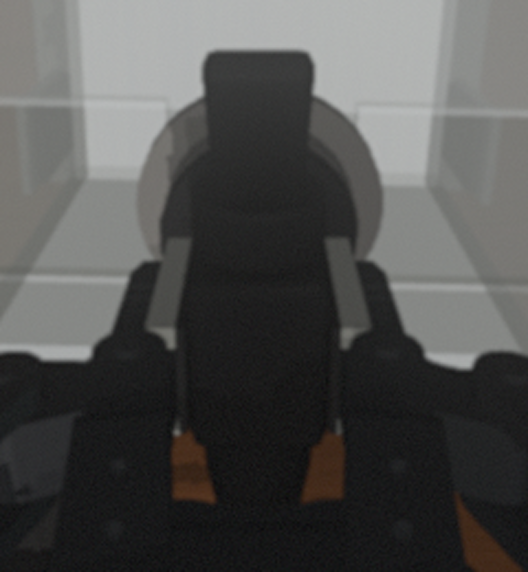

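Emit:
play_rows --moves '[[[0,0,0.7],[0,0,0],0.2],[[0,0,1.4],[0,0,0.1],0.2],[[0,0,1.4],[0,0,0.1],0.2]]'

```text
clock: 13.7
eef_pos: [560.7, 172.3, 202.0]
tcp_rot: [-3.141, -0.003, -0.083]
contact_force: [-0.3, -3.4, 2.6]
opening: 0.296
```

```bash
python3 - <<'E'
from h import *
from rig import r
s=r.sense();print(s["eef_pos"],s["tcp_rot"],s["contact_force"],s["wrist_torque"])
E
```

```text
[560.70325418 172.33116018 201.9815679 ] [-3.14087701e+00 -2.81355430e-03 -8.34900711e-02] [-0.31175541 -3.44171506  2.57072638] [-0.57560528  0.07950367  0.15033606]
```

Emit:
play_rows --moves '[[[0,0,0],[0,0,0],0.4],[[0,0,0],[0,0,0],0.65],[[0,0,0],[0,0,0],0.65],[[0,0,0],[0,0,0],0.65],[[0,0,0],[0,0,-10],0.65],[[0,0,0],[0,0,-40],0.65],[[0,0,0],[0,0,-80],0.65],[[0,0,0],[0,0,-110],0.65],[[0,0,0],[0,0,-120],0.65],[[0,0,0],[0,0,-120],0.65]]'

```text
clock: 14.7
eef_pos: [561.1, 172.5, 323.9]
tcp_rot: [-3.14, -0.006, -0.084]
contact_force: [0.4, 0.2, 0.2]
opening: 0.653
```

```bash
python3 - <<'E'
from h import *
from rig import r
s,f=wrist(r);print(s["eef_pos"],s["tcp_rot"],s["contact_force"],s["wrist_torque"],s["opening"])
cv2.imwrite("pics/w8.png",cv2.resize(f["color"][:,:,::-1],None,fx=1.25,fy=1.25,interpolation=2))
pickle.dump((s,f),open("w8.pkl","wb"))
a=r.grab_frame("scene");b=r.grab_frame("side")
A=cv2.resize(a["color"][150:270,280:400,::-1],(400,400),interpolation=2)
B=cv2.resize(b["color"][90:190,240:340,::-1],(400,400),interpolation=2)
cv2.imwrite("pics/ab8.png",np.hstack([A,B]))
E
```

```text
[561.06505761 172.52929908 323.92264345] [-3.13953285 -0.00590508 -0.08356108] [0.37882213 0.19800395 0.20499967] [0.01598414 0.01798422 0.02613675] 0.6529038225378565
```

View pics/w8.png

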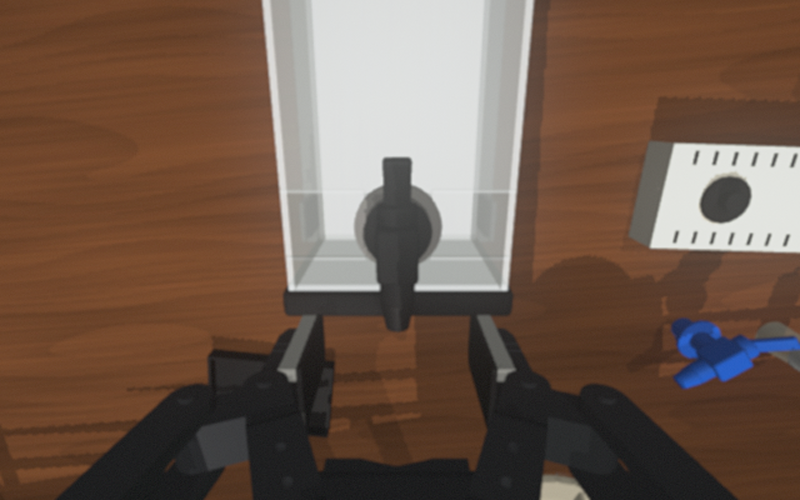

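View pics/ab8.png

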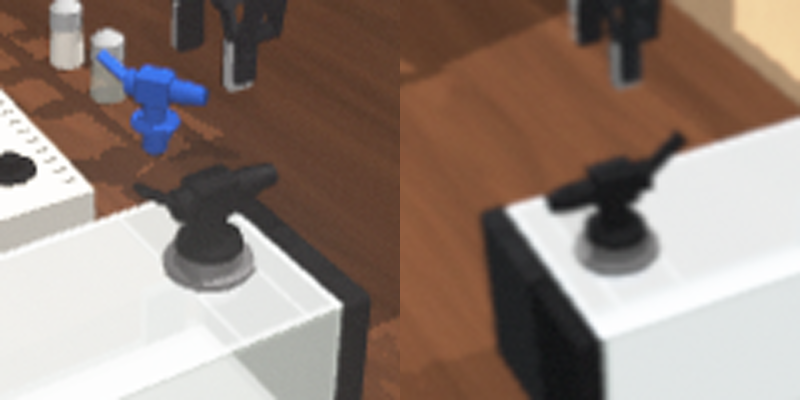

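```bash
python3 - <<'E'
from h import *
s,f=pickle.load(open("w8.pkl","rb"))
c=f["color"]
cv2.imwrite("pics/w8c.png",cv2.resize(c[118:268,218:418,::-1],None,fx=4,fy=4,interpolation=2))
E
```

```text
(no output)
```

View pics/w8c.png

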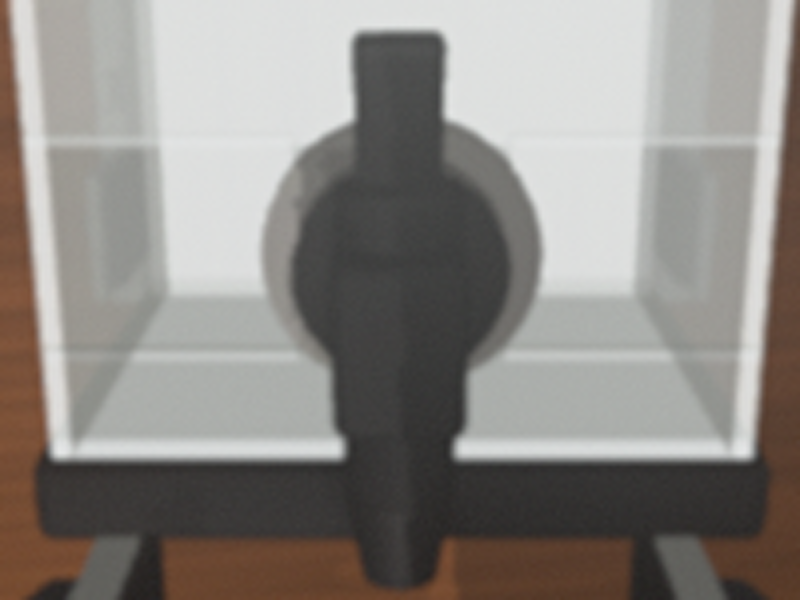

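```bash
python3 - <<'E'
from h import *
from scipy.optimize import least_squares
s,f=pickle.load(open("w8.pkl","rb"))
C=lambda x,y:np.array([x/4+218-.4,y/4+118-.4])
obs=np.array([C(400.5,268),C(399.5,34),C(400,582)])
M=np.array([[0,0,5],[60,0,70],[-54,0,42.]])
def world(p):return M@R.from_euler("z",p[2]).as_matrix().T+[p[0],p[1],177.8]
q=least_squares(lambda p:(proj(f,world(p))-obs).ravel(),[560,172,-.08]);print(q.x.round(3),q.fun.round(2))
for P in([C(10,0),C(52,458)],[C(796,0),C(755,458)]):
    a,b=ray(f,P[0],158),ray(f,P[1],158);d=a-b;print(b.round(1),np.arctan2(d[1],d[0]))
a,b=ray(f,C(52,460),158),ray(f,C(755,460),158);d=a-b;print(np.arctan2(d[1],d[0])-np.pi/2)
E
```

```text
[ 5.60162e+02  1.72577e+02 -8.20000e-02] [-0.15  2.38  0.05 -0.03  0.07 -2.36]
[512.6 265.9 158. ] -0.0819359162998485
[497.6  86.6 158. ] -0.08123199952605543
-0.08346731329293977
```

```bash
python3 - <<'E'
from h import *
from rig import r
s,f=pickle.load(open("w8.pkl","rb"))
a=r.grab_frame("scene");b=r.grab_frame("side")
pickle.dump((a,b),open("ab9.pkl","wb"))
t=np.linspace(0,2*np.pi,120)
out=[]
for im,(x0,y0,w),nm in((a,(310,180,70),0),(b,(260,110,70),0),(f,(248,118,140),1)):
    k=400/w
    A=cv2.resize(im["color"][y0:y0+w,x0:x0+w,::-1],(400,400),interpolation=2)
    Rz=R.from_euler("z",-.082).as_matrix()
    P=lambda p:(np.atleast_2d(p)@Rz.T+[560,172.5,177.7])
    for rad,z,c in((25,5,(0,255,0)),(25,0,(0,255,255)),(25.5,-1.7,(255,0,255))):
        q=(proj(im,P(np.c_[rad*np.cos(t),rad*np.sin(t),0*t+z]))+.5-[x0,y0])*k
        cv2.polylines(A,[q.astype(int).reshape(-1,1,2)],True,c,1)
    for p in([60,0,70],[-54,0,42]):
        q=(proj(im,P(p))[0]+.5-[x0,y0])*k;cv2.circle(A,tuple(q.astype(int)),4,(0,0,255),1)
    out.append(A)
cv2.imwrite("pics/ov9.png",np.hstack(out[:2]));cv2.imwrite("pics/ov9w.png",out[2])
E
```

```text
(no output)
```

View pics/ov9.png

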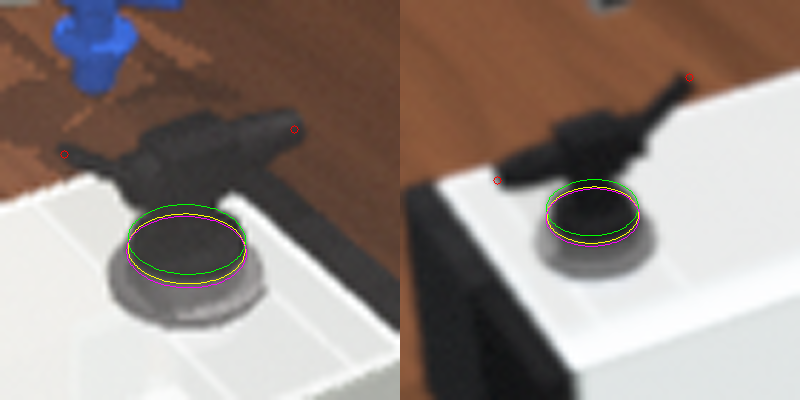

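View pics/ov9w.png

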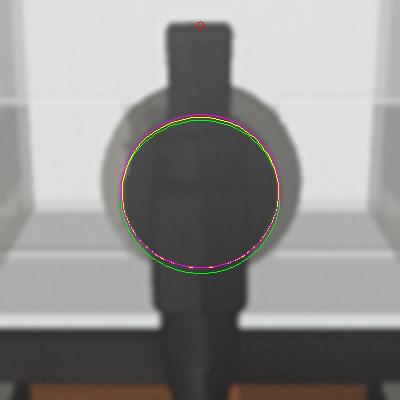

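```bash
python3 - <<'E'
from rig import r
s=r.sense();print(s["clock"],s["contact_force"]);print(r.sign_off())
E
```

```text
14.95 [-0.17270564 -0.13714919  0.87519271]
the job is handed in; nothing more can be done
None
```

The tap is refitted to the tank with its spout pointing at the foot. I let go, lifted clear and handed the job in at about 15 s of the 58 s allowed; no verdict came back.

- **Fitting:** I gripped the black tap by its cheeks and lifted it out of the rack. The wrist camera showed the gaps at yaw 1.16, which is 1.24 rad above the tank's. The tap dropped past lip height there with no resistance and met the seal at about 3 N.
- **Screwing:** I turned it clockwise by 1.24 rad. The thread drew the tap down about 2.7 mm. Forces stayed under 8 N throughout.
- **Last checks:** With the gripper clear, a fit to the wrist picture gave tap yaw -0.082. The tank's edges measured -0.081 to -0.083. An overlay of the expected flange matched all three camera views to within a few pixels, so the tap looks level and seated.
- **Less certain:**
  - The stiffening near the end was only weakly felt, at about 0.15 N m. That the tap is tight rests mainly on the turn angle and the drop.
  - A sideways load of about 3 N built up on the gripper near the end and was gone after release.
  - The same fit left about 2 px of error along the spout direction.
- **Other things:** I did not touch the plug, shakers, drip tray or coloured look-alikes.

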